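# Clamp a sample disc to the load mark on an infrared spectrometer

## Task

Clamp the blue sample disc for measurement: push the spectrometer's pressure arm round until it is fully home against its stop over the disc, then wind its black knob clockwise until the red needle of the load dial stands in the green band, and let go of everything. Turn the knob with a light hand that neither leans on it nor pulls it up, never let the needle reach the red zone, and do not ram the arm, shift the disc on its crystal or disturb the bottles and the tray of spare discs.

Things in the scene. Friction and masses are not known exactly. Their poses are not given: they have to be found in the camera images.
- knob_grip (a point): Centre of the black ribbed knob: cylinder 40 mm across, 26 mm tall, axis vertical; the point is on the axis, half-way up. Round: grip it from above at any yaw; 14 mm or more is free under it. Clockwise (from above) sends knob, screw and anvil down 2 mm per rad; it stays where it is left (friction 0.06 N m) and can be turned back. 2.2 to 3.2 rad are needed in all, so regrasp.
- screw: Steel screw with a blunt anvil (9 mm tip) below the boss and the knob on top; origin on the knob's axis, z up, 39.5 mm above the anvil's tip and 49 mm below knob_grip. Over 20 N of the anvil on the disc may crack the crystal: at the mark the spring alone gives about 11 N, and leaning on the knob adds to it.
- pivot (a point): On the vertical axis of the pressure arm's hub (48 mm across), 112 mm above the work surface. From here to the knob's axis is 150 mm. The spring blade (two parallel leaves, 32 mm wide) ends in an aluminium boss 46 mm across, on the knob's axis, from 13 mm below to 13 mm above this point's height: push its upright side with closed fingers. The deck below is 55 mm high.
- swing (a joint): Angle of the pressure arm about its pivot, rad: 0 = home on a hard stop, knob over the crystal; grows as the arm swings clockwise seen from above, away from the tall optics housing; starts at 0.8 to 1.4. Stiff hinge, stays where left: about 2 N at the boss moves it. Home is within 0.02. Over 30 N is ramming.
- needle (a joint): Red needle of the load dial, rad, clockwise from above: about 0 at rest, green band 1.2 to 1.6, red zone from 1.9. It shows how far the blade is bent up: 0.58 rad per mm of lift at the boss, 4.5 N per mm. With the anvil on the disc that is 1.0 to 1.2 rad per rad of knob.
- set_mark (a point): Middle of the green band on the white face of the dial, 21 mm from its centre. The dial is 60 mm across, faces up and sits on the arm, its centre 62 mm from the pivot towards the knob.
- needle_tip (a point): Point on the needle 21 mm from the dial's centre; over set_mark when the load is right. It tells the truth only if the hand bears no weight: pulling the knob up bends the blade and reads high (strained if over 0.65 rad, a 5 N pull, with the anvil off the disc), leaning on the knob reads low (strained under -1 rad).
- crystal (a point): Centre of the top face of the steel crystal puck, 84 mm across, 63 mm above the work surface; 150 mm from the pivot, straight under the knob's axis when the arm is home.
- disc_center (a point): Centre of the blue sample disc, 30 mm across, 5 mm thick, lying loose on the crystal, within 2 mm of its centre. It is to stay there (shifted by less than 4 mm).
- disc: The same blue disc; origin at the centre of its underside.
- knob: The same knob; origin at the centre of its underside. It starts with the anvil 2 to 4 mm above the disc, and sinks as it turns; the hand must give way. Once the anvil bears on the disc it sinks no further: the arm's spring blade bends up instead and the needle moves.
- blade: The pressure arm's sprung part: steel blade, boss, screw and knob; origin at pivot, its -x axis points along the arm to the knob, z up. The dial and its bracket reach 92 mm from the pivot and up to 25 mm above it.
- bottle_a: Bystander: white sample bottle, 52 mm across, 105 mm tall; origin at the centre of its foot. Leave it (within 15 mm).
- bottle_b: Bystander: amber jar with a black cap, 48 mm across, 85 mm tall; origin at the centre of its foot. Leave it (within 15 mm).
- tray: Bystander: steel tray of three spare discs, 110 by 150 by 18 mm, on top of the spectrometer's housing (150 mm high, 210 mm wide, beside the deck on the side away from the parked arm); origin at the centre of its underside. Leave it (within 15 mm).
Mind the look-alikes: they are no part of the job. There is more than one size of the disc; the job needs the smallest.

How it is judged (in metres and radians):
On the way:
1. the arm is home against its stop, the anvil still clear of the disc (value of joint swing below 0.02 rad and value of joint needle below 0.4 rad and contact force between screw and disc below 0.5 N), for 0.2 s.
At the end, for the whole second after the job is handed in: the arm is home (within 0.02 rad of its stop), the needle rests in the green band (1.2 to 1.6 rad) with the anvil bearing on the disc (over 5 N), and the disc lies on the crystal (centres within 6 mm) (value of joint swing below 0.02 rad and value of joint needle between 1.2 and 1.6 rad and contact force between screw and disc above 5 N and horizontal distance between disc_center and crystal below 0.006 m); the robot touches nothing.
It fails at once if the needle reaches the red zone (1.9 rad) (value of joint needle above 1.9 rad).
It fails at once if the anvil presses the disc with over 20 N (contact force between screw and disc above 20 N).
It fails at once if the hand bends the spring blade: pulled up (needle over 0.65 rad with the anvil off the disc) or pressed down (needle below -1 rad) ((value of joint needle above 0.65 rad and contact force between screw and disc below 0.5 N) or value of joint needle below -1 rad).
It fails at once if the arm is rammed (the fingers push it, elsewhere than on the knob, with over 30 N) (contact force between the fingers and blade above 30 N and contact force between the fingers and knob below 1 N).
It fails at once if the disc is shifted by more than 4 mm, or a bottle or the tray by more than 15 mm (distance of disc_center from where it was at the start of the episode above 0.004 m or distance of any of bottle_a, bottle_b, tray from where it was at the start of the episode above 0.015 m).
It also fails if it takes over 67 s, if anything falls off the work surface, if the arm or the gripper's body presses on something with over 40 N, if the wrist force passes 120 N, or if a joint passes its speed limit or range.

## Robot

A 6-joint arm with a two-finger parallel gripper is mounted at the origin on the work surface. World frame = base frame: x ahead of the robot, y to its left, z up, the work surface at z = 0. Lengths are in mm, angles in degrees, forces in N, time in s.
With the tool pointing down it reaches from about 300 to 875 mm from the base axis. Payload 6.4 kg.
Tool frame: the origin (TCP) lies midway between the tips of the shut fingers; the grasp point (between the pads) lies 19 mm behind it; z points along the fingers, y is the line along which they close (so a half turn about z gives the same grasp; the last joint's range is limited). The gripper opens to 85 mm and grips with 20 to 120 N. Pads are 22 mm wide; open, the fingers measure 114 mm over their backs; the gripper's body (76 mm by 85 mm) begins 54 mm behind the grasp point. The pads swing forward as they close: fully open they stand 13 mm farther back than shut.
Start: joints at [-83.211, 10.359, 92.074, -0, 77.567, -11.82], TCP at [183.51, -544.945, 231.288] pointing down, gripper open.
Joint ranges: [-171.53, 171.53], [-51.25, 118.39], [17.06, 147.69], [-65.23, 245.23], [0, 150.52], [-178.68, 178.68]. Speed limits (degrees/s): [147.25, 147.25, 172.46, 180, 180, 180].

## Interface

Orientations are given as [roll, pitch, yaw] about the fixed x, y, z axes, in that order (R = Rz(yaw) Ry(pitch) Rx(roll)).
In Python, from cell import sensors, vision, workorder, spotter gives the robot as it stands.
- The arm moves only by the tool arm_command, never from a script. Its argument "deltas" is a list of rows, each a list of 3 entries, a list of its own where there are three numbers: the opening, from 0 (shut) to 1 (fully open), then the shift along the tool's x, y, z in m, then the turn, a rotation vector about the tool's x, y, z in degrees. In form: [[claw, [dx, dy, dz], [wx, wy, wz]], ...]. A call has 1 to 20 rows; each row is the pose to reach, as a shift and turn from the pose commanded when the call began, along the tool's axes at that moment; what a row does not reach only later rows make up. A row lasts 1/10 s, in which the tool goes at most 50 mm and 8.59 degrees, less where a joint would pass 70% of its speed; a pose out of reach is approached as far as the arm can. A call with a gripper value outside its range is refused whole. The fingers move at their own pace and stop on an object; "newtons" is the grip in N (left out, the last holds). Time passes only in rows, so rows that repeat a pose let the fingers close. It gives the time, the measured TCP pose, the force, the opening and the grip force at its end, in the units of the state.
- sensors.observe(): the state, without advancing time (a new reading comes with each control period).
- vision.read_camera(name): name is "side" or "top" or "wrist"; returns a dict with "image" (420x560x3 uint8, blue, green, red), "intrinsics" (3x3 intrinsics, pixels), "rvec" (rotation vector, rad) and "tvec" (3), from world to camera coordinates, as OpenCV has them; the wrist camera has in their place "mount" (4x4, takes a point from camera to tool coordinates, whose origin is the TCP and whose axes are the flange's). Camera axes: x right, y down, z forward; pixel columns grow to the right and rows downward; lengths in mm; the calibration is good to about 2 mm. The wrist camera is an equidistant fisheye: a pixel r from the principal point sees the ray r / f radians off the axis. A picture is of the moment at which its call begins: read the wrist's pose just before it. There is no depth.
- workorder.job_done(): hands the job in; it is judged then, once.
Trained networks look in a picture, given as the dict that the camera call returned (one of the last four; its "shot" number tells which), for a name from the list of things; names that differ only in an ending like _2 or _b are one class to them, and where a whole thing is asked for, a point or a joint stands for the part that bears it (a point fixed in the world has none). Each returns a list of dicts, best first, with "confidence" (0 to 1); they miss things now and then, are a little off and sometimes report something else, mostly with a low value. They report only what shows in the picture. A call takes as long as a camera call. They do not tell look-alikes from the thing itself.
- spotter.find_in(picture, thing): "location" ([x, y, z] in mm, in world coordinates, good to about 4 mm: the middle of the surface that is visible of it).
- spotter.landmark_of(picture, thing): "location" ([x, y, z] in mm, in world coordinates, good to about 4 mm: a listed point, or the origin of a listed thing).
The state is a dict: "clock": time; "joints": joint angles; "qd": joint speeds; "effort": joint torques, N m; "ee_pos": TCP position; "ee_rot": TCP orientation; "ft_force": force on the tool from outside, world axes, zero at the start; "wrist_torque": the same for the moment, N m; "width": opening from 0.0 (shut) to 1.0 (fully open); "gripper_force": force on a finger pad.
Only numpy, scipy, OpenCV 4.12 (cv2) and the standard library are available. Lean on these libraries where they do the work, as an engineer would, in place of code of your own. Each camera call takes 0.05 s, during which the arm holds its last target. There are 200 camera calls.

## Working session

There is one attempt and no reset: what is moved stays moved. The work goes in short steps, Python scripts to look and compute and a tool call to move; the robot and the scene stay as the last step left them, time stands still between calls to the robot, and variables do not carry over. Pictures are saved under pics/ and viewed, at most 10 in all, crops included, and the job is handed in when it is done.

Besides the shell and the picture viewer there is one more tool, called as name(argument=value, ...) on one line, values as JSON. arm_command: Moves the arm, as the interface text tells. Its arguments: {"type":"object","properties":{"deltas":{"type":"array","items":{"type":"array"}},"newtons":{"type":"number"}},"required":["deltas"]}

```bash
mkdir -p pics; cat > h.py <<'E'
import cv2,numpy as np
from cell import sensors, vision, workorder, spotter
E
python3 - <<'E'
from h import *
s=sensors.observe();print(s['clock'],s['ee_pos'],s['ee_rot'])
ps=[]
for n in ("top","side"):
    p=vision.read_camera(n);cv2.imwrite(f"pics/{n}0.png",p["image"])
    for t in ("knob_grip","pivot","crystal","disc_center","set_mark","needle_tip","bottle_a","bottle_b","tray"):
        r=spotter.landmark_of(p,t)
        print(n,t,[(np.round(q["location"]).tolist(),round(q["confidence"],2)) for q in r[:3]])
print(sensors.observe()['clock'])
E
```

```text
0.0 [ 183.44505778 -544.35392633  230.35908042] [-1.79898637e+02 -2.22234658e-02  1.86092350e+01]
top knob_grip [([540.0, 139.0, 158.0], 0.62)]
top pivot [([637.0, 25.0, 112.0], 0.68)]
top crystal [([489.0, -6.0, 62.0], 0.87), ([569.0, -206.0, 147.0], 0.35)]
top disc_center [([489.0, 2.0, 64.0], 0.73), ([590.0, 91.0, 136.0], 0.67), ([342.0, -122.0, 4.0], 0.59)]
top set_mark [([614.0, 74.0, 134.0], 0.58), ([572.0, -206.0, 146.0], 0.22)]
top needle_tip [([593.0, 95.0, 137.0], 0.5), ([353.0, 322.0, -1.0], 0.28)]
top bottle_a [([499.0, 447.0, -2.0], 0.72), ([536.0, 138.0, 151.0], 0.64)]
top bottle_b [([499.0, 447.0, -2.0], 0.72), ([536.0, 138.0, 151.0], 0.64)]
top tray [([570.0, -209.0, 146.0], 0.66)]
side knob_grip [([531.0, 135.0, 158.0], 0.7), ([533.0, 136.0, 107.0], 0.21)]
side pivot [([638.0, 26.0, 114.0], 0.65), ([490.0, -2.0, 68.0], 0.49)]
side crystal [([488.0, 1.0, 62.0], 0.89)]
side disc_center [([344.0, -118.0, 5.0], 0.87), ([341.0, -5.0, 2.0], 0.59), ([493.0, -2.0, 67.0], 0.57)]
side set_mark [([618.0, 72.0, 134.0], 0.82)]
side needle_tip [([597.0, 93.0, 133.0], 0.6)]
side bottle_a [([495.0, 448.0, -1.0], 0.82), ([536.0, 138.0, 106.0], 0.71), ([349.0, 321.0, 0.0], 0.61)]
side bottle_b [([495.0, 448.0, -1.0], 0.82), ([536.0, 138.0, 106.0], 0.71), ([349.0, 321.0, 0.0], 0.61)]
side tray [([575.0, -207.0, 147.0], 0.75)]
1.0
```

View pics/top0.png

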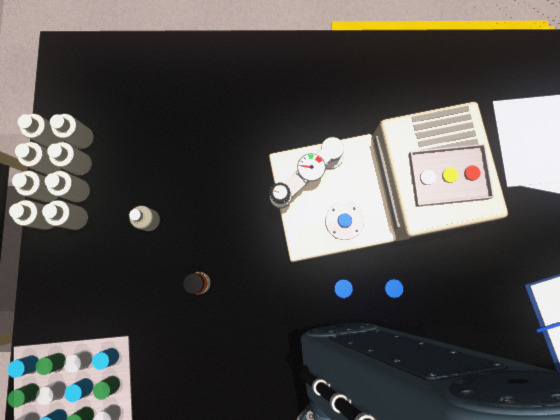

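View pics/side0.png

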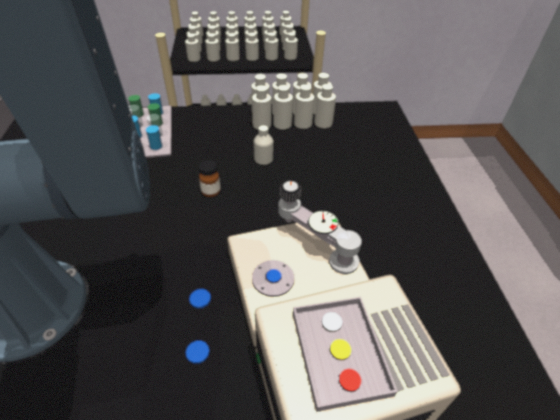

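The top view shows the arm parked with its knob at about (280,193), dial (311,167), hub (332,152) and crystal with blue disc (345,220). The side view agrees: knob (290,190), crystal (274,277). The network points fit too: pivot to knob 151 mm, pivot to crystal 150 mm, swing about 1.0 rad. Next I go to a standoff on the trailing side of the boss.

```bash
cat >> h.py <<'E'
from scipy.spatial.transform import Rotation as R
def delta(p,yaw):
    "shift in m along the tool axes and turn about tool z to the world pose p (tool down, yaw)"
    s=sensors.observe();r=R.from_euler('xyz',s['ee_rot'],degrees=True)
    d=r.inv().apply(np.array(p)-s['ee_pos'])/1e3
    w=(r.inv()*R.from_euler('xyz',[180,0,yaw],degrees=True)).as_rotvec(degrees=True)
    return np.round(d,4).tolist(),np.round(w,1).tolist()
E
python3 -c "
from h import *
print(delta([582,178,230],42))"
```

```text
([0.6084, -0.558, 0.0013], [-0.0, 0.0, -23.4])
```

arm_command(deltas=[[0, [0.608, -0.558, 0.001], [0, 0, -23.4]], [0, [0.608, -0.558, 0.001], [0, 0, -23.4]], [0, [0.608, -0.558, 0.001], [0, 0, -23.4]], [0, [0.608, -0.558, 0.001], [0, 0, -23.4]], [0, [0.608, -0.558, 0.001], [0, 0, -23.4]], [0, [0.608, -0.558, 0.001], [0, 0, -23.4]], [0, [0.608, -0.558, 0.001], [0, 0, -23.4]], [0, [0.608, -0.558, 0.001], [0, 0, -23.4]], [0, [0.608, -0.558, 0.001], [0, 0, -23.4]], [0, [0.608, -0.558, 0.001], [0, 0, -23.4]], [0, [0.608, -0.558, 0.001], [0, 0, -23.4]], [0, [0.608, -0.558, 0.001], [0, 0, -23.4]], [0, [0.608, -0.558, 0.001], [0, 0, -23.4]], [0, [0.608, -0.558, 0.001], [0, 0, -23.4]], [0, [0.608, -0.558, 0.001], [0, 0, -23.4]], [0, [0.608, -0.558, 0.001], [0, 0, -23.4]], [0, [0.608, -0.558, 0.001], [0, 0, -23.4]], [0, [0.608, -0.558, 0.001], [0, 0, -23.4]], [0, [0.608, -0.558, 0.001], [0, 0, -23.4]], [0, [0.608, -0.558, 0.001], [0, 0, -23.4]]], newtons=20)

```text
clock: 3.0
ee_pos: [581.2, 176.9, 230.2]
ee_rot: [-180.0, 0.0, 42.0]
ft_force: [0.1, -0.2, -0.9]
width: -0.005
gripper_force: 0.0
```

```bash
python3 - <<'E'
from h import *
s=sensors.observe();print(s['clock'],s['ee_pos'],s['ee_rot'],s['ft_force'],s['width'])
p=vision.read_camera("wrist");cv2.imwrite("pics/w1.png",p["image"]);print(p["mount"],p["intrinsics"])
for t in ("knob_grip","pivot","crystal","disc_center","set_mark","needle_tip"):
    print(t,[(np.round(q["location"]).tolist(),round(q["confidence"],2)) for q in spotter.landmark_of(p,t)[:2]])
print(delta([582,178,110],42))
E
```

```text
3.0 [581.21213468 176.9252969  230.15593856] [-1.79997414e+02  4.32044488e-02  4.19668246e+01] [ 0.12798485 -0.17789412 -0.86823158] -0.005310375728631171
[[ 2.97531322e-05 -9.60655910e-01 -2.77741285e-01  6.97632049e+01]
 [ 9.99999379e-01  3.38017699e-04 -1.06201563e-03  6.14265904e-01]
 [ 1.11411306e-03 -2.77741081e-01  9.60655324e-01 -1.42691844e+02]
 [ 0.00000000e+00  0.00000000e+00  0.00000000e+00  1.00000000e+00]] [[325.1922621    0.         281.66549642]
 [  0.         325.1922621  211.15968495]
 [  0.           0.           1.        ]]
knob_grip []
pivot [([638.0, 25.0, 115.0], 0.61)]
crystal []
disc_center []
set_mark [([615.0, 76.0, 135.0], 0.58)]
needle_tip [([596.0, 95.0, 136.0], 0.62)]
([0.0007, -0.0003, 0.1205], [0.0, -0.0, -0.0])
```

View pics/w1.png

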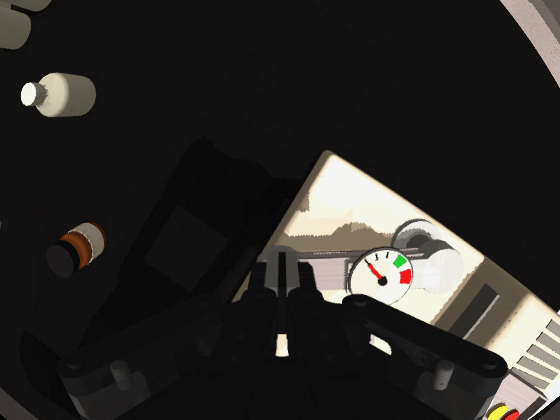

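The wrist view shows the dial at (382,278) with its needle at rest, the hub at about (435,255), and the fingers clear beyond the blade end. I descend and plan the arc push.

```bash
cat >> h.py <<'E'
PIV=np.array([638,25.5])
def push(th,off,z=110,r=150):
    a=np.radians(th);p=PIV+r*np.array([np.cos(a),np.sin(a)])-off*np.array([-np.sin(a),np.cos(a)])
    return delta([*p,z],th-90)
E
python3 - <<'E'
from h import *
print(delta([582,178,110],42))
for o in (50,40,36): print(push(132,o))
for t in (133,134.5,136.5,139,142,145,148.5,152,155.5,159,162.5,166,169.5,173,176,179): print([0,*push(t,34)],end=",")
E
```

```text
([0.0007, -0.0003, 0.1205], [0.0, -0.0, -0.0])
([-0.0098, 0.0005, 0.1205], [0.0, -0.0, -0.0])
([-0.0198, 0.0005, 0.1205], [0.0, -0.0, -0.0])
([-0.0238, 0.0005, 0.1205], [0.0, -0.0, -0.0])
[0, [-0.0284, -0.0, 0.1205], [0.0, -0.0, -1.0]],[0, [-0.0323, -0.0008, 0.1205], [0.0, -0.0, -2.5]],[0, [-0.0376, -0.0017, 0.1205], [0.0, -0.0, -4.5]],[0, [-0.0443, -0.0025, 0.1205], [0.0, -0.0, -7.0]],[0, [-0.0523, -0.0031, 0.1205], [0.0, -0.0, -10.0]],[0, [-0.0604, -0.0033, 0.1205], [0.0, -0.0, -13.0]],[0, [-0.0698, -0.0029, 0.1205], [0.0, -0.0, -16.5]],[0, [-0.0791, -0.002, 0.1205], [0.0, -0.0, -20.0]],[0, [-0.0884, -0.0005, 0.1205], [0.0, -0.0, -23.5]],[0, [-0.0976, 0.0015, 0.1205], [0.0, -0.0, -27.0]],[0, [-0.1066, 0.0041, 0.1205], [0.0, -0.0, -30.5]],[0, [-0.1155, 0.0072, 0.1205], [0.0, -0.0, -34.0]],[0, [-0.1241, 0.0109, 0.1205], [0.0, -0.0, -37.5]],[0, [-0.1325, 0.0151, 0.1205], [0.0, -0.0, -41.0]],[0, [-0.1395, 0.0191, 0.1205], [0.0, -0.0, -44.0]],[0, [-0.1463, 0.0234, 0.1205], [0.0, -0.0, -47.0]],
```

arm_command(deltas=[[0, [0, 0, 0.04], [0, 0, 0]], [0, [0, 0, 0.08], [0, 0, 0]], [0, [0, 0, 0.12], [0, 0, 0]], [0, [-0.006, 0, 0.12], [0, 0, 0]], [0, [-0.012, 0, 0.12], [0, 0, 0]], [0, [-0.018, 0, 0.12], [0, 0, 0]], [0, [-0.022, 0, 0.12], [0, 0, 0]], [0, [-0.026, 0, 0.12], [0, 0, -0.5]], [0, [-0.03, 0, 0.12], [0, 0, -1.5]], [0, [-0.034, -0.001, 0.12], [0, 0, -3]]])

```text
clock: 4.35
ee_pos: [556.5, 155.8, 111.3]
ee_rot: [179.9, -0.1, 45.1]
ft_force: [2.5, 0.9, 1.4]
width: -0.001
gripper_force: 1.0
```

```bash
python3 - <<'E'
from h import *
for t in (137,139,141.5,144.5,148,151.5,155,158.5,162,165.5,169,172.5,175.5,178.5,181,183): print([0,*push(t,34)],end=",")
E
```

```text
[0, [-0.0058, -0.0013, 0.0013], [0.1, -0.1, -1.9]],[0, [-0.0111, -0.0022, 0.0013], [0.1, -0.1, -3.9]],[0, [-0.0177, -0.0031, 0.0013], [0.1, -0.1, -6.4]],[0, [-0.0258, -0.0038, 0.0013], [0.1, -0.1, -9.4]],[0, [-0.0351, -0.0041, 0.0012], [0.1, -0.1, -12.9]],[0, [-0.0445, -0.0038, 0.0012], [0.1, -0.1, -16.4]],[0, [-0.0539, -0.0029, 0.0012], [0.1, -0.1, -19.9]],[0, [-0.0632, -0.0014, 0.0012], [0.1, -0.1, -23.4]],[0, [-0.0723, 0.0006, 0.0012], [0.1, -0.1, -26.9]],[0, [-0.0814, 0.0031, 0.0011], [0.1, -0.1, -30.4]],[0, [-0.0902, 0.0062, 0.0011], [0.1, -0.1, -33.9]],[0, [-0.0989, 0.0099, 0.0011], [0.1, -0.1, -37.4]],[0, [-0.1061, 0.0134, 0.0011], [0.1, -0.1, -40.4]],[0, [-0.1132, 0.0174, 0.0011], [0.1, -0.1, -43.4]],[0, [-0.1189, 0.0209, 0.0011], [0.1, -0.1, -45.9]],[0, [-0.1233, 0.0239, 0.0011], [0.1, -0.1, -47.9]],
```

Light contact (about 2.7 N). I push along the arc to about 180°.

arm_command(deltas=[[0, [-0.005, -0.001, 0.001], [0, 0, -1.9]], [0, [-0.01, -0.002, 0.001], [0, 0, -3.9]], [0, [-0.017, -0.003, 0.001], [0, 0, -6.4]], [0, [-0.025, -0.004, 0.001], [0, 0, -9.4]], [0, [-0.0345, -0.004, 0.001], [0, 0, -12.9]], [0, [-0.044, -0.004, 0.001], [0, 0, -16.4]], [0, [-0.0535, -0.003, 0.001], [0, 0, -19.9]], [0, [-0.063, -0.0015, 0.001], [0, 0, -23.4]], [0, [-0.072, 0.0005, 0.001], [0, 0, -26.9]], [0, [-0.081, 0.003, 0.001], [0, 0, -30.4]], [0, [-0.0895, 0.006, 0.001], [0, 0, -33.9]], [0, [-0.098, 0.0095, 0.001], [0, 0, -37.4]], [0, [-0.105, 0.013, 0.001], [0, 0, -40.4]], [0, [-0.112, 0.017, 0.001], [0, 0, -43.4]], [0, [-0.116, 0.0195, 0.001], [0, 0, -44.9]], [0, [-0.116, 0.0195, 0.001], [0, 0, -44.9]]])

```text
clock: 5.95
ee_pos: [487.4, 59.7, 109.5]
ee_rot: [180.0, 0.0, 89.9]
ft_force: [0.3, -0.0, 0.2]
width: -0.004
gripper_force: 0.0
```

```bash
python3 - <<'E'
from h import *
p=vision.read_camera("side");cv2.imwrite("pics/s2.png",p["image"][130:420,180:480])
for t in ("knob_grip","pivot","set_mark","needle_tip"):
    print(t,[(np.round(q["location"]).tolist(),round(q["confidence"],2)) for q in spotter.landmark_of(p,t)[:2]])
print(sensors.observe()['ft_force'])
for t in (182,184,186,188,189,190,190.5,191,191.5,192): print([0,*push(t,34)],end=",")
E
```

```text
knob_grip [([482.0, 24.0, 160.0], 0.61)]
pivot [([636.0, 27.0, 113.0], 0.66)]
set_mark [([591.0, 41.0, 135.0], 0.64), ([488.0, 28.0, 148.0], 0.34)]
needle_tip [([558.0, 42.0, 134.0], 0.41)]
[ 0.2724649   0.82999677 -0.14256483]
[0, [-0.006, -0.0005, -0.0008], [-0.0, 0.0, -2.1]],[0, [-0.0113, -0.0014, -0.0008], [-0.0, 0.0, -4.1]],[0, [-0.0166, -0.0021, -0.0008], [-0.0, 0.0, -6.1]],[0, [-0.022, -0.0026, -0.0008], [-0.0, -0.0, -8.1]],[0, [-0.0246, -0.0028, -0.0008], [-0.0, -0.0, -9.1]],[0, [-0.0273, -0.0029, -0.0008], [-0.0, -0.0, -10.1]],[0, [-0.0287, -0.003, -0.0008], [-0.0, -0.0, -10.6]],[0, [-0.03, -0.0031, -0.0008], [-0.0, -0.0, -11.1]],[0, [-0.0313, -0.0031, -0.0008], [-0.0, -0.0, -11.6]],[0, [-0.0327, -0.0031, -0.0008], [-0.0, -0.0, -12.1]],
```

arm_command(deltas=[[0, [-0.004, 0, 0], [0, 0, -1.5]], [0, [-0.008, -0.001, 0], [0, 0, -3]], [0, [-0.012, -0.0015, 0], [0, 0, -4.5]], [0, [-0.015, -0.002, 0], [0, 0, -5.5]], [0, [-0.018, -0.002, 0], [0, 0, -6.5]], [0, [-0.02, -0.0025, 0], [0, 0, -7.5]], [0, [-0.0215, -0.0025, 0], [0, 0, -8]], [0, [-0.0215, -0.0025, 0], [0, 0, -8]]])

```text
clock: 7.0
ee_pos: [484.8, 38.4, 109.2]
ee_rot: [-180.0, -0.0, 97.9]
ft_force: [-1.4, 0.4, -0.0]
width: 0.003
gripper_force: 0.6
```

arm_command(deltas=[[0, [-0.0005, 0, 0], [0, 0, -0.3]], [0, [-0.001, 0, 0], [0, 0, -0.5]], [0, [-0.0015, 0, 0], [0, 0, -0.7]], [0, [-0.002, 0, 0], [0, 0, -0.9]]])

```text
clock: 7.4
ee_pos: [485.2, 36.6, 109.3]
ee_rot: [-180.0, -0.0, 98.8]
ft_force: [-2.0, 1.1, 0.4]
width: -0.0
gripper_force: 1.1
```

arm_command(deltas=[[0, [-0.0005, 0, 0], [0, 0, 0]], [0, [-0.001, 0, 0], [0, 0, -0.2]], [0, [-0.0015, 0, 0], [0, 0, -0.4]], [0, [-0.002, 0, 0], [0, 0, -0.6]]])

```text
clock: 7.8
ee_pos: [485.6, 34.6, 109.3]
ee_rot: [-180.0, -0.0, 99.4]
ft_force: [-2.4, 2.6, 0.1]
width: 0.001
gripper_force: 1.1
```

arm_command(deltas=[[0, [-0.0005, 0, 0], [0, 0, 0]], [0, [-0.001, 0, 0], [0, 0, -0.2]], [0, [-0.0015, 0, 0], [0, 0, -0.4]]])

```text
clock: 8.1
ee_pos: [485.8, 33.1, 109.3]
ee_rot: [180.0, 0.0, 99.8]
ft_force: [-1.9, 0.5, 0.4]
width: 0.002
gripper_force: 1.1
```

arm_command(deltas=[[0, [-0.0005, 0, 0], [0, 0, 0]], [0, [-0.001, 0, 0], [0, 0, -0.2]], [0, [-0.0015, 0, 0], [0, 0, -0.4]]])

```text
clock: 8.4
ee_pos: [486.1, 31.6, 109.3]
ee_rot: [180.0, 0.0, 100.2]
ft_force: [-2.0, 2.2, 0.8]
width: 0.003
gripper_force: 1.1
```

arm_command(deltas=[[0, [-0.0005, 0, 0], [0, 0, 0]], [0, [-0.001, 0, 0], [0, 0, -0.2]]])

```text
clock: 8.6
ee_pos: [486.2, 30.8, 109.3]
ee_rot: [-180.0, -0.0, 100.4]
ft_force: [-2.4, 3.8, 0.6]
width: -0.003
gripper_force: 2.0
```

arm_command(deltas=[[0, [-0.0005, 0, 0], [0, 0, 0]], [0, [-0.001, 0, 0], [0, 0, -0.2]]])

```text
clock: 8.8
ee_pos: [486.1, 30.5, 109.2]
ee_rot: [-180.0, -0.1, 100.6]
ft_force: [-2.9, 8.2, 0.7]
width: 0.001
gripper_force: 3.6
```

arm_command(deltas=[[0, [0, 0, 0], [0, 0, 0]], [0, [0, 0, 0], [0, 0, 0]], [0, [0.01, 0, 0], [0, 0, 0]], [0, [0.04, 0, 0], [0, 0, 0]], [0.4, [0.05, 0, -0.05], [0, 0, 0]], [0.65, [0.05, 0, -0.1], [0, 0, 0]], [0.65, [0.05, 0, -0.14], [0, 0, 0]], [0.65, [0, 0, -0.14], [0, 0, 0]], [0.65, [-0.035, 0, -0.14], [0, 0, 0]], [0.65, [-0.035, 0, -0.14], [0, 0, 0]]])

```text
clock: 9.8
ee_pos: [494.3, -8.2, 250.3]
ee_rot: [179.9, 0.2, 100.4]
ft_force: [0.3, 0.2, -0.6]
width: 0.649
gripper_force: 0.0
```

```bash
python3 - <<'E'
from h import *
s=sensors.observe();print(s['clock'],s['ee_pos'],s['ee_rot'],s['width'])
a=vision.read_camera("wrist");b=vision.read_camera("side");c=vision.read_camera("top")
cv2.imwrite("pics/w3.png",a["image"]);cv2.imwrite("pics/s3.png",b["image"])
for p in (a,b,c):
  for t in ("knob_grip","pivot","crystal","set_mark","needle_tip","knob"):
    print(t,[(np.round(q["location"],1).tolist(),round(q["confidence"],2)) for q in spotter.landmark_of(p,t)[:2]])
E
```

```text
9.8 [494.29193037  -8.20334084 250.30945707] [179.85602243   0.19423013 100.39962219] 0.6487946747648312
knob_grip [([488.2, -2.8, 163.7], 0.83)]
pivot [([639.7, 25.4, 113.6], 0.93), ([490.1, -2.4, 110.5], 0.63)]
crystal [([487.4, -3.0, 62.9], 0.73)]
set_mark [([587.4, 32.4, 132.0], 0.57)]
needle_tip []
knob [([492.1, -4.4, 148.3], 0.63)]
knob_grip [([488.0, -3.9, 161.4], 0.62), ([350.6, 323.1, 2.2], 0.52)]
pivot [([638.9, 27.5, 112.8], 0.6), ([487.0, -2.3, 61.8], 0.17)]
crystal [([489.9, -1.5, 60.2], 0.98)]
set_mark [([588.4, 32.1, 136.3], 0.57)]
needle_tip []
knob [([487.2, -3.6, 147.5], 0.93), ([587.3, 33.5, 134.9], 0.31)]
knob_grip [([491.8, -2.7, 158.8], 0.41)]
pivot [([635.3, 25.3, 115.6], 0.95), ([350.4, 322.1, -1.6], 0.72)]
crystal [([490.6, -6.5, 64.1], 0.56)]
set_mark [([586.4, 30.3, 133.7], 0.56)]
needle_tip []
knob [([488.8, -4.9, 150.4], 0.48)]
```

View pics/w3.png

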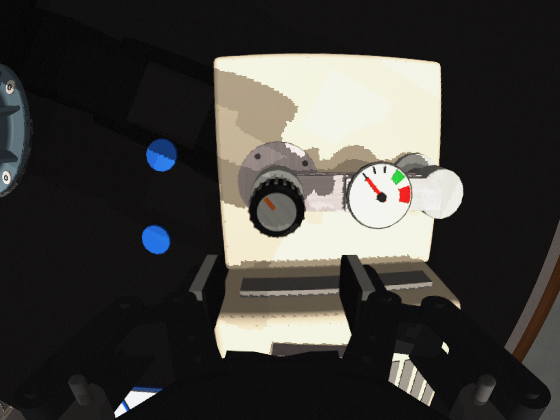

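The wrist view shows the arm home over the crystal, with the knob at about (277,211) and the dial at (380,195), its needle at rest on the zero tick. I compute the knob's axis from pixels and plan the grasp.

```bash
cat >> h.py <<'E'
def wray(p,s,uv,z):
    "world point at height z on the fisheye ray of pixel uv"
    K=p["intrinsics"];d=np.array([(uv[0]-K[0,2])/K[0,0],(uv[1]-K[1,2])/K[1,1]]);t=np.hypot(*d)
    v=np.array([*(d/t*np.sin(t)),np.cos(t)]);M=p["mount"];r=R.from_euler('xyz',s['ee_rot'],degrees=True)
    o=s['ee_pos']+r.apply(M[:3,3]);w=r.apply(M[:3,:3]@v);return o+w*(z-o[2])/w[2]
E
python3 - <<'E'
from h import *
s=sensors.observe();p=vision.read_camera("wrist")
print("knob",wray(p,s,(277,211),172)); print("hub",wray(p,s,(442,193),125)); print("dial",wray(p,s,(380,195),135))
print(delta([489.5,-3.5,230],200),delta([489.5,-3.5,138],200))
print(spotter.find_in(p,"knob")[:1], s['joints'])
E
```

```text
knob [488.03783773   0.78306601 172.        ]
hub [634.81769252  32.03008692 125.        ]
dial [571.46130611  19.78536329 135.        ]
([0.0019, -0.0031, 0.0193], [-0.0, 0.0, -99.4]) ([0.0019, -0.0031, 0.1113], [-0.0, 0.0, -99.4])
[{'location': [488.9, -3.2, 174.2], 'confidence': 0.82}] [-1.43813008e+01 -1.26741532e+00  1.02407792e+02  1.95281812e-04
  7.88602505e+01 -2.49832222e+01]
```

arm_command(deltas=[[0.65, [0.0065, -0.004, 0], [0, 0, 0]], [0.65, [0.0065, -0.004, 0.04], [0, 0, 0]], [0.65, [0.0065, -0.004, 0.07], [0, 0, 0]], [0.65, [0.0065, -0.004, 0.095], [0, 0, 0]], [0.65, [0.0065, -0.004, 0.112], [0, 0, 0]], [0.65, [0.0065, -0.004, 0.112], [0, 0, 0]], [0.55, [0.0065, -0.004, 0.112], [0, 0, 0]], [0.5, [0.0065, -0.004, 0.112], [0, 0, 0]], [0.4, [0.0065, -0.004, 0.112], [0, 0, 0]], [0.4, [0.0065, -0.004, 0.112], [0, 0, 0]], [0.4, [0.0065, -0.004, 0.112], [0, 0, 0]]], newtons=20)

```text
clock: 12.05
ee_pos: [488.8, 0.8, 138.3]
ee_rot: [179.8, 0.0, 100.6]
ft_force: [2.7, 1.9, 1.8]
width: 0.463
gripper_force: 22.3
```

```bash
python3 - <<'E'
from h import *
s=sensors.observe();r=R.from_euler('xyz',s['ee_rot'],degrees=True)
print(s['clock'],s['ee_pos'],s['ee_rot'],s['width'],s['gripper_force'],"tool F",r.inv().apply(s['ft_force']),s['wrist_torque'])
a=vision.read_camera("wrist");b=vision.read_camera("side")
cv2.imwrite("pics/w4.png",np.hstack([a["image"][100:340,180:500],cv2.resize(b["image"][180:340,200:410],(315,240))]))
for t in ("knob_grip","needle_tip","set_mark"):
    print(t,[(np.round(q["location"],1).tolist(),round(q["confidence"],2)) for q in spotter.landmark_of(b,t)[:2]])
E
```

```text
12.05 [488.79471962   0.83617889 138.3194861 ] [1.79848889e+02 4.77857147e-02 1.00604502e+02] 0.4634617344262956 22.309459447860718 tool F [ 1.38130457  3.02179913 -1.75269758] [ 0.12208909 -0.42402285  0.02791171]
knob_grip [([486.6, -3.3, 157.9], 0.65)]
needle_tip [([554.4, 23.3, 136.9], 0.4)]
set_mark [([589.1, 30.2, 133.3], 0.94)]
```

View pics/w4.png

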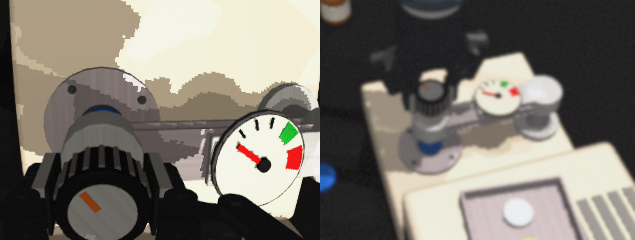

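Both views show the fingers on the knob, with the needle at rest at (245,152) in the left half. The small side force (3 N) means the knob is centred along the arm. I reopen, turn 90° and grip across the arm.

arm_command(deltas=[[0.65, [0, 0, 0], [0, 0, 0]], [0.65, [0, 0, 0], [0, 0, 0]], [0.65, [-0.004, 0, 0], [0, 0, -8]], [0.65, [-0.0044, 0, 0], [0, 0, -16]], [0.65, [-0.0044, 0, 0], [0, 0, -24]], [0.65, [-0.0044, 0, 0], [0, 0, -32]], [0.65, [-0.0044, 0, 0], [0, 0, -40]], [0.65, [-0.0044, 0, 0], [0, 0, -48]], [0.65, [-0.0044, 0, 0], [0, 0, -56]], [0.65, [-0.0044, 0, 0], [0, 0, -64]], [0.65, [-0.0044, 0, 0], [0, 0, -72]], [0.65, [-0.0044, 0, 0], [0, 0, -80]], [0.65, [-0.0044, 0, 0], [0, 0, -88]], [0.65, [-0.0044, 0, 0], [0, 0, -90]], [0.65, [-0.0044, 0, 0], [0, 0, -90]], [0.55, [-0.0044, 0, 0], [0, 0, -90]], [0.5, [-0.0044, 0, 0], [0, 0, -90]], [0.4, [-0.0044, 0, 0], [0, 0, -90]], [0.4, [-0.0044, 0, 0], [0, 0, -90]]], newtons=20)

```text
clock: 14.2
ee_pos: [488.3, -3.3, 137.2]
ee_rot: [180.0, -0.0, -169.4]
ft_force: [-0.8, 0.7, -0.2]
width: 0.464
gripper_force: 22.0
```

arm_command(deltas=[[0.4, [0, -0.0005, 0], [0, 0, 0]], [0.4, [0, -0.001, 0], [0, 0, 0]]])

```text
clock: 14.4
ee_pos: [488.3, -3.6, 137.1]
ee_rot: [179.9, -0.0, -169.4]
ft_force: [-1.7, 6.3, 0.7]
width: 0.459
gripper_force: 22.1
```

arm_command(deltas=[[0.65, [0, 0.0003, 0], [0, 0, 0]], [0.65, [0, 0.0003, 0], [0, 0, 0]], [0.65, [-0.0013, 0.0003, 0], [0, 0, 0]], [0.5, [-0.0013, 0.0003, 0], [0, 0, 0]], [0.4, [-0.0013, 0.0003, 0], [0, 0, 0]], [0.4, [-0.0013, 0.0003, 0], [0, 0, 0]], [0.4, [-0.0013, 0.0003, 0], [0, 0, 0]]])

```text
clock: 15.1
ee_pos: [490.0, -3.4, 137.4]
ee_rot: [180.0, 0.0, -169.4]
ft_force: [-0.3, 5.1, 2.2]
width: 0.458
gripper_force: 21.9
```

```bash
python3 - <<'E'
from h import *
s=sensors.observe();r=R.from_euler('xyz',s['ee_rot'],degrees=True)
print(s['clock'],s['ee_pos'],s['ee_rot'],s['joints'],"F",s['ft_force'],s['wrist_torque'])
E
```

```text
15.1 [490.04306588  -3.35869537 137.42743305] [ 1.79959636e+02  2.65266906e-02 -1.69388807e+02] [-1.43337817e+01  5.78051545e+00  1.08969188e+02  5.26226921e-02
  6.52432775e+01 -1.14967018e+02] F [-0.32494963  5.05585207  2.18500381] [ 0.69613077 -0.01423759 -0.06416736]
```

arm_command(deltas=[[0.4, [0, 0, 0.0001], [0, 0, 4]], [0.4, [0, 0, 0.0003], [0, 0, 9]], [0.4, [0, 0, 0.0005], [0, 0, 15]], [0.4, [0, 0, 0.0007], [0, 0, 21]], [0.4, [0, 0, 0.0009], [0, 0, 27]], [0.4, [0, 0, 0.0011], [0, 0, 33]], [0.4, [0, 0, 0.0014], [0, 0, 39]], [0.4, [0, 0, 0.0015], [0, 0, 43]], [0.4, [0, 0, 0.0016], [0, 0, 45]], [0.4, [0, 0, 0.0016], [0, 0, 45]]])

```text
clock: 16.1
ee_pos: [489.9, -3.6, 135.8]
ee_rot: [180.0, -0.0, 145.6]
ft_force: [0.4, 3.5, 2.5]
width: 0.465
gripper_force: 21.8
```

```bash
cat > st.py <<'E'
from h import *
import sys
s=sensors.observe();print(s['clock'],np.round(s['ee_pos'],2),np.round(s['ee_rot'],1),round(s['joints'][5],1),"F",np.round(s['ft_force'],1),np.round(s['wrist_torque'],2))
F=[];
for i in range(3):
    b=vision.read_camera(("top","side","wrist")[i]);F.append(sensors.observe()['ft_force'])
    for t in ("needle_tip","set_mark"):
        print(i,t,[(np.round(q["location"],1).tolist(),round(q["confidence"],2)) for q in spotter.landmark_of(b,t)[:1]])
    cv2.imwrite(f"pics/{sys.argv[1]}_{i}.png",b["image"])
print(np.round(np.mean(F,0),2))
E
python3 st.py a
```

```text
16.1 [489.94  -3.61 135.79] [180.   -0.  145.6] -70.0 F [0.4 3.5 2.5] [ 0.63  0.07 -0.06]
0 needle_tip []
0 set_mark [([588.4, 32.1, 132.1], 0.65)]
1 needle_tip [([554.3, 24.5, 134.1], 0.47)]
1 set_mark [([592.0, 26.6, 134.7], 0.82)]
2 needle_tip []
2 set_mark [([585.3, 34.7, 135.1], 0.71)]
[-0.49  4.82  2.32]
```

arm_command(deltas=[[0.4, [0, 0, 0], [0, 0, 4]], [0.4, [0, 0, 0.0001], [0, 0, 9]], [0.4, [0, 0, 0.0002], [0, 0, 14]], [0.4, [0, 0, 0.0003], [0, 0, 17]], [0.4, [0, 0, 0.0004], [0, 0, 20]], [0.4, [0, 0, 0.0004], [0, 0, 20]]])

```text
clock: 17.15
ee_pos: [489.9, -3.7, 135.4]
ee_rot: [-180.0, -0.0, 125.6]
ft_force: [-1.7, 5.1, 4.1]
width: 0.458
gripper_force: 21.9
```

arm_command(deltas=[[0.4, [0, 0, 0.0001], [0, 0, 5]], [0.4, [0, 0, 0.0003], [0, 0, 10]], [0.4, [0, 0, 0.0004], [0, 0, 13]], [0.4, [0, 0, 0.0005], [0, 0, 15]], [0.4, [0, 0, 0.0005], [0, 0, 15]]])

```text
clock: 17.65
ee_pos: [489.8, -3.8, 135.4]
ee_rot: [-180.0, -0.0, 110.6]
ft_force: [-3.6, 4.8, 7.0]
width: 0.462
gripper_force: 22.2
```

```bash
python3 st.py b
```

```text
17.65 [489.82  -3.76 135.36] [-180.    -0.   110.6] -35.0 F [-3.6  4.8  7. ] [ 0.72  0.62 -0.13]
0 needle_tip []
0 set_mark []
1 needle_tip [([559.4, 29.5, 133.5], 0.54)]
1 set_mark [([488.5, -5.1, 63.1], 0.72)]
2 needle_tip [([560.6, 27.8, 135.0], 0.9)]
2 set_mark [([585.6, 32.0, 133.8], 0.79)]
[-3.01  5.46  8.21]
```

The anvil has landed: force is rising and the tool no longer sinks. I release to shed the lean, regrip, and turn with no descent.

arm_command(deltas=[[0.65, [0, 0, -0.0005], [0, 0, 0]], [0.65, [0, 0, -0.0005], [0, 0, 0]], [0.65, [0, 0, -0.0005], [0, 0, 0]]])

```text
clock: 18.4
ee_pos: [489.9, -4.3, 135.1]
ee_rot: [-180.0, 0.0, 110.6]
ft_force: [0.2, -0.0, -0.2]
width: 0.653
gripper_force: 0.0
```

```bash
python3 st.py c; python3 -c "
import cv2,numpy as np
a=cv2.imread('pics/c_2.png')[130:330,200:470];cv2.imwrite('pics/c_v.png',cv2.resize(a,None,fx=2.5,fy=2.5,interpolation=2))"
```

```text
18.4 [489.91  -4.31 135.1 ] [-180.     0.   110.6] -35.0 F [ 0.2 -0.  -0.2] [ 0.03  0.03 -0.06]
0 needle_tip []
0 set_mark [([581.9, 33.1, 133.0], 0.64)]
1 needle_tip [([586.1, 34.6, 135.8], 0.69)]
1 set_mark [([586.9, 28.8, 133.8], 0.98)]
2 needle_tip [([559.2, 28.8, 135.2], 0.54)]
2 set_mark [([586.0, 36.6, 131.2], 0.95)]
[ 0.48 -0.13 -0.17]
```

View pics/c_v.png

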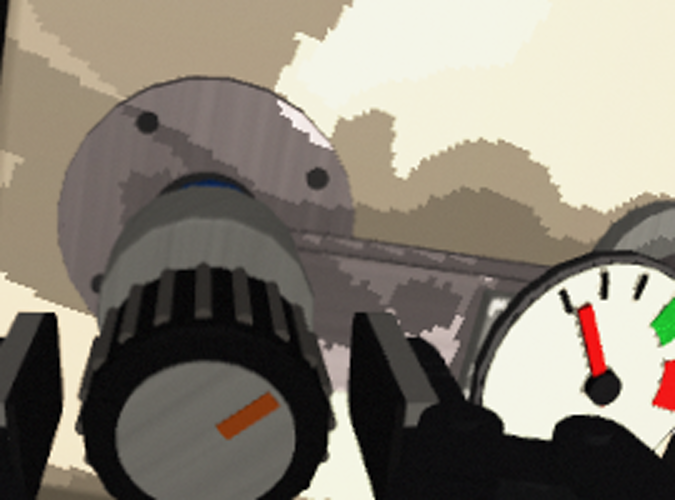

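```bash
cat >> h.py <<'E'
def ang(p,s,c,pts,z=136):
    C=wray(p,s,c,z)[:2]
    return [(round(np.degrees(np.arctan2(*(wray(p,s,q,z)[:2]-C)[::-1])),1),round(np.hypot(*(wray(p,s,q,z)[:2]-C)),1)) for q in pts]
E
python3 - <<'E'
from h import *
s=sensors.observe();p=vision.read_camera("wrist")
f=lambda x,y:(200+x/2.5,130+y/2.5)
print(wray(p,s,f(600,388),136))
print(ang(p,s,f(600,388),[f(585,310),f(565,300),f(605,285),f(642,288),f(668,322),f(668,390)]))
E
```

```text
[574.53185384  14.02556021 136.        ]
[(np.float64(132.4), np.float64(20.3)), (np.float64(141.4), np.float64(24.8)), (np.float64(119.3), np.float64(24.6)), (np.float64(96.9), np.float64(24.0)), (np.float64(66.9), np.float64(20.8)), (np.float64(14.2), np.float64(18.9))]
```

```bash
python3 - <<'E'
from h import *
a=cv2.imread('pics/w3.png')[140:250,330:480]
b=cv2.imread('pics/c_2.png')[220:330,390:540]
cv2.imwrite('pics/d_v.png',np.hstack([cv2.resize(x,None,fx=2.6,fy=2.6,interpolation=2) for x in (a,b)]))
E
```

```text
(no output)
```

View pics/d_v.png

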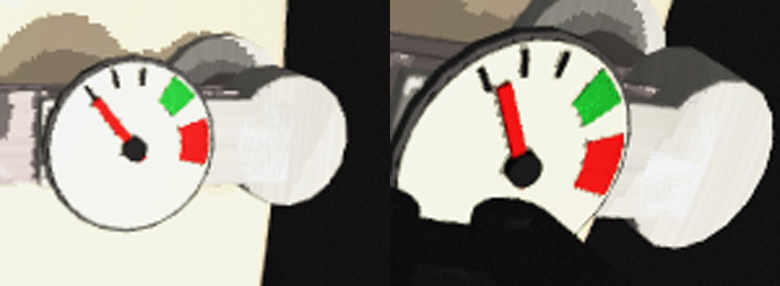

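The left (rest) crop shows the needle on the first tick (0). The right crop (now) shows it just past that tick, about 0.16 rad, and the green band is clear. About 65° of turn remains, so I regrip and turn 45° without descent.

arm_command(deltas=[[0.55, [0.0006, 0.0002, 0], [0, 0, 0]], [0.48, [0.0006, 0.0002, 0], [0, 0, 0]], [0.4, [0.0006, 0.0002, 0], [0, 0, 0]], [0.4, [0.0006, 0.0002, 0], [0, 0, 0]], [0.4, [0.0006, 0.0002, 0], [0, 0, 4]], [0.4, [0.0006, 0.0002, 0], [0, 0, 9]], [0.4, [0.0006, 0.0002, 0], [0, 0, 14]], [0.4, [0.0006, 0.0002, 0], [0, 0, 18]], [0.4, [0.0006, 0.0002, 0], [0, 0, 20]], [0.4, [0.0006, 0.0002, 0], [0, 0, 20]]], newtons=20)

```text
clock: 19.9
ee_pos: [489.7, -3.2, 135.4]
ee_rot: [-180.0, -0.0, 90.6]
ft_force: [-2.3, -0.8, 2.6]
width: 0.463
gripper_force: 20.2
```

arm_command(deltas=[[0.4, [0, 0, 0], [0, 0, 5]], [0.4, [0, 0, 0], [0, 0, 10]], [0.4, [0, 0, 0], [0, 0, 15]], [0.4, [0, 0, 0], [0, 0, 20]], [0.4, [0, 0, 0], [0, 0, 20]]])

```text
clock: 20.4
ee_pos: [489.7, -3.2, 135.3]
ee_rot: [-180.0, 0.0, 70.6]
ft_force: [-2.8, -0.3, 3.2]
width: 0.455
gripper_force: 20.3
```

```bash
python3 st.py e
```

```text
20.4 [489.67  -3.17 135.32] [-180.     0.    70.6] 5.1 F [-2.8 -0.3  3.2] [-0.01  0.48 -0.06]
0 needle_tip []
0 set_mark [([585.9, 31.0, 135.2], 0.94)]
1 needle_tip [([572.9, 33.6, 133.8], 0.6)]
1 set_mark [([588.0, 31.0, 134.9], 0.79)]
2 needle_tip [([571.0, 35.4, 134.6], 0.67)]
2 set_mark [([587.0, 33.7, 134.7], 0.89)]
[-2.84 -0.21  4.36]
```

arm_command(deltas=[[0.4, [0, 0, -0.0002], [0, 0, 5]], [0.4, [0, 0, -0.0003], [0, 0, 10]], [0.4, [0, 0, -0.0003], [0, 0, 15]], [0.4, [0, 0, -0.0003], [0, 0, 20]], [0.4, [0, 0, -0.0003], [0, 0, 23]], [0.4, [0, 0, -0.0003], [0, 0, 23]], [0.65, [0, 0, -0.0003], [0, 0, 23]], [0.65, [0, 0, -0.0003], [0, 0, 23]], [0.65, [0, 0, -0.0003], [0, 0, 23]]])

```text
clock: 21.75
ee_pos: [490.3, -3.3, 135.6]
ee_rot: [180.0, -0.0, 47.6]
ft_force: [-0.3, 0.0, -0.9]
width: 0.647
gripper_force: 0.0
```

```bash
python3 st.py f; python3 - <<'E'
import cv2,numpy as np
a=cv2.imread('pics/f_2.png');b=cv2.imread('pics/f_1.png')[190:330,230:400]
cv2.imwrite('pics/f_v.png',np.hstack([cv2.resize(a[100:380,240:520],(500,500),interpolation=2)[:500], cv2.resize(b,(300,500))]))
E
```

```text
21.75 [490.32  -3.25 135.64] [180.   -0.   47.6] 28.1 F [-0.3  0.  -0.9] [-0.03 -0.01  0.02]
0 needle_tip [([637.3, 26.1, 112.3], 0.46)]
0 set_mark [([584.6, 30.5, 133.3], 0.79)]
1 needle_tip [([570.0, -205.7, 149.8], 0.62)]
1 set_mark [([587.4, 31.3, 133.6], 0.9)]
2 needle_tip [([580.1, 34.3, 134.4], 0.86)]
2 set_mark [([587.1, 33.8, 132.2], 0.68)]
[-0.09 -0.49 -0.19]
```

View pics/f_v.png

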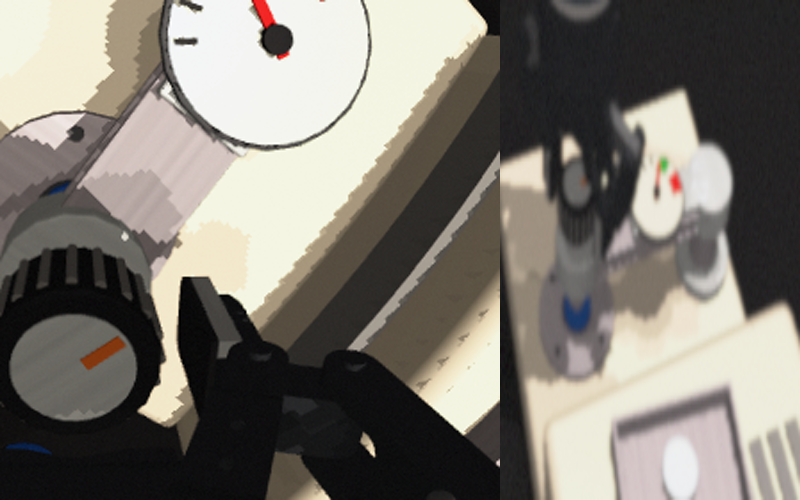

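```bash
cat > nd.py <<'E'
from h import *
s=sensors.observe();p=vision.read_camera("wrist");h=cv2.cvtColor(p["image"],cv2.COLOR_BGR2HSV)
def blobs(m):
    n,l,st,c=cv2.connectedComponentsWithStats(m.astype(np.uint8))
    return [(int(st[i,4]),wray(p,s,c[i],136)[:2],np.argwhere(l==i)[:,::-1]) for i in range(1,n) if st[i,4]>15]
sat=(h[...,1]>150)&(h[...,2]>90)
C=np.array([576.5,14.2])   # 62 mm from the pivot
def rep(name,m):
    for a,c,px in blobs(m):
        if np.hypot(*(c-C))<32:
            w=np.array([wray(p,s,q,136)[:2] for q in px]);d=w-C;th=np.degrees(np.arctan2(d[:,1],d[:,0]));r=np.hypot(*d.T)
            line=cv2.fitLine(w.astype(np.float32),cv2.DIST_L2,0,.01,.01).ravel()
            print(name,a,np.round(c,1),"th",np.round(np.percentile(th,[3,50,97]),1),"r",np.round([r.min(),r.max()],1),"line",round(np.degrees(np.arctan2(line[1],line[0])),1))
rep("red",sat&((h[...,0]<8)|(h[...,0]>172)));rep("green",sat&(abs(h[...,0].astype(int)-60)<20))
k=(h[...,2]<70);rep("dark",k)
E
python3 nd.py
```

```text
red 530 [595.4  20.8] th [ 1.4 19.2 36.3] r [15.  25.3] line -74.3
red 261 [578.2  26.3] th [ 74.5  81.7 100.6] r [ 3.7 20.6] line 74.7
green 337 [585.5  34.1] th [55.6 65.5 76. ] r [16.6 26.3] line -86.3
dark 29 [572.3  37.9] th [ 98.9 100.2 101.4] r [21.5 26.5] line -80.8
dark 114 [550.2  27.8] th [-175.8  149.6  176.2] r [29.6 32.3] line 63.4
dark 29 [563.6  35.1] th [120.5 121.6 123.1] r [22.  27.1] line -62.4
dark 233 [575.2  14.4] th [-172.9   20.9  172.5] r [0.1 5.5] line -43.4
dark 20 [556.8  29.1] th [142.2 143.1 143.7] r [22.4 26.9] line -40.6
```

Released, the needle reads about 1.16 rad (green centre 62.4°, needle about 75°). It needs about 13° more.

arm_command(deltas=[[0.55, [0, 0, 0], [0, 0, 0]], [0.48, [0, 0, 0], [0, 0, 0]], [0.4, [0, 0, 0], [0, 0, 0]], [0.4, [0, 0, 0], [0, 0, 0]], [0.4, [0, 0, 0], [0, 0, 4]], [0.4, [0, 0, 0], [0, 0, 8]], [0.4, [0, 0, 0], [0, 0, 11]], [0.4, [0, 0, 0], [0, 0, 13]], [0.4, [0, 0, 0], [0, 0, 13]], [0.65, [0, 0, 0], [0, 0, 13]], [0.65, [0, 0, 0], [0, 0, 13]], [0.65, [0, 0, 0], [0, 0, 13]]], newtons=20)

```text
clock: 23.45
ee_pos: [490.0, -3.3, 135.5]
ee_rot: [180.0, -0.0, 34.6]
ft_force: [-0.9, -0.6, 0.2]
width: 0.65
gripper_force: 0.0
```

```bash
python3 nd.py
```

```text
red 580 [595.7  20.5] th [ 0.5 18.3 35.4] r [15.4 25.3] line -75.2
red 272 [580.8  25.3] th [61.4 68.8 87.9] r [ 3.6 20.4] line 62.7
red 16 [573.2  10.5] th [-146.3 -132.3 -114.4] r [4.3 5.8] line -25.5
green 310 [585.6  34.2] th [54.9 65.5 76.6] r [16.4 26.1] line -21.6
dark 27 [572.6  37.7] th [ 98.1  99.6 100.8] r [21.2 26. ] line -87.4
dark 25 [564.   34.8] th [120.3 121.3 122.4] r [21.6 26.4] line -61.3
dark 249 [575.3  14.4] th [-173.1   18.9  172.3] r [0.1 5.1] line -39.6
dark 24 [557.1  28.7] th [142.  143.2 144.4] r [21.8 26.7] line -42.3
```

The needle is centred in the green band (62.7° against 62.5°). I lift straight off and check.

arm_command(deltas=[[0.65, [0, 0, -0.01], [0, 0, 0]], [0.65, [0, 0, -0.04], [0, 0, 0]], [0.65, [0, 0, -0.08], [0, 0, 0]], [0.65, [0, 0, -0.12], [0, 0, 0]], [0.65, [0, 0, -0.12], [0, 0, 0]], [0.65, [0, 0, -0.12], [0, 0, 0]]])

```text
clock: 24.1
ee_pos: [490.7, -3.4, 257.3]
ee_rot: [179.9, -0.1, 34.6]
ft_force: [-0.3, 0.8, 0.2]
width: 0.652
gripper_force: 0.0
```

```bash
python3 nd.py; python3 - <<'E'
from h import *
for n in ("wrist","side"):
    p=vision.read_camera(n)
    for t in ("knob_grip","crystal","pivot","disc_center"):
        print(n,t,[(np.round(q["location"],1).tolist(),round(q["confidence"],2)) for q in spotter.landmark_of(p,t)[:1]])
    cv2.imwrite(f"pics/z_{n}.png",p["image"])
E
```

```text
red 175 [596.1  20.4] th [ 0.6 17.3 33.7] r [16.  25.3] line -74.7
red 72 [580.6  25. ] th [62.7 68.8 86.8] r [ 3.3 19.9] line 63.0
green 87 [585.9  34.3] th [54.9 64.5 75.5] r [16.8 25.8] line -25.0
dark 60 [575.2  14.4] th [-172.4   33.5  174.9] r [0.4 5. ] line -49.1
wrist knob_grip [([486.9, -4.5, 160.8], 0.88)]
wrist crystal [([489.4, -2.0, 64.7], 0.67)]
wrist pivot [([637.8, 25.2, 115.2], 0.77)]
wrist disc_center [([343.5, -117.4, 8.3], 0.86)]
side knob_grip [([488.0, -1.5, 157.7], 0.97)]
side crystal [([488.9, 0.2, 60.7], 0.68)]
side pivot [([640.4, 28.5, 114.0], 0.86)]
side disc_center [([339.7, -4.9, 3.2], 0.74)]
```

View pics/z_wrist.png

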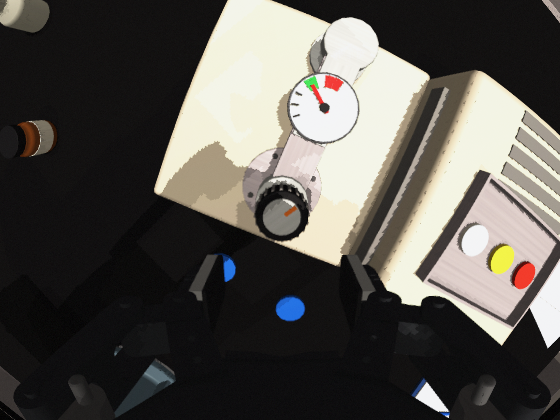

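The needle at (316,93) points into the middle of the green band, the arm stands over the crystal, the hand is clear, and the bottles and tray look undisturbed.

```bash
python3 -c "
from h import *
print(workorder.job_done())"
```

```text
the job is handed in; nothing more can be done
None
```

I handed the job in at about 24 s: the arm is home on its stop, the needle stands mid-green (about 1.4 rad), and the hand is clear of everything; the hand-in gave no verdict, and the clamped disc was out of sight in the last close-up.

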